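# Sweep up the stock cubes and hold the spice chest open

## Task

Take the wooden scraper and sweep all four spilled stock cubes into the blue pan with it, without touching the cubes with the fingers, then set the scraper down on the counter outside the pan. Then raise the spice chest's lid by its black bar and hold it about 60 degrees open, ready for the cook to tip the cubes in: finish while still holding the lid with the gripper, because it falls shut when let go. Leave the spice jars standing where they are.

Things in the scene. Friction and masses are not known exactly. Their poses are not given: they have to be found in the camera images.
- pan: Blue catch pan fixed to the counter, 150 mm deep, 190 mm wide (180 inside), three 5 mm walls 40 mm high, the fourth side an open mouth with no lip (its floor is a film level with the counter). Origin on the counter at the middle of the mouth; +x runs level from the mouth into the pan (back wall's inner face at 145 mm), y across the mouth. A 60 mm stub handle sticks out behind.
- scraper_center (a point): Wooden scraper, 0.25 kg, 80 mm high, stands by itself. Point at its centre, 40 mm above its underside. Foot block 130 mm wide (its y), 36 thick (its x), 28 high; on it a grip rib 22 mm thick (x), 100 long (y), from 28 to 80 mm up. Both broad faces are alike; either pushes. At the start its +x points roughly as the pan's does, the cubes between it and the pan's mouth.
- lid (a joint): Opening angle of the chest's lid in rad: 0 shut, 1.05 at 60 degrees, stop at 1.75. It has no stay and falls shut when let go of at such an angle. Starts shut.
- lid_bar (a point): Middle of the lid's round black handle bar: 12 mm thick, 110 long, level, on two arms 45 mm before the lid's front edge, 105 mm above the counter when shut. Free below and between the arms: it can be pinched from above and turns between the finger pads as the lid swings. y lies along the bar, x from bar to hinge (level when shut). The lid weighs about 0.35 kg.
- lid_hinge (a point): Middle of the lid's hinge line on the far rim of the chest, 100.5 mm above the counter. The hinge line is parallel to the bar; the bar swings about it at 225 mm, up and away from the robot. The point turns with the lid.
- chest: White wooden spice chest fixed to the counter, 180 mm deep (x), 220 mm wide (y), 100 mm high, with a pale wooden lid 10 mm thick on top hinged at its far (+x) rim. Origin at the centre of its underside; +x points from its front to its hinge.
- cube0_center (a point): Wrapped stock cube, gold foil with a red band, 24 x 24 x 18 mm, 15 g, loose on the counter before the pan's mouth. Point at its centre, 9 mm above its underside.
- cube1_center (a point): Wrapped stock cube, gold foil with a red band, 24 x 24 x 18 mm, 15 g, loose on the counter before the pan's mouth. Point at its centre, 9 mm above its underside.
- cube2_center (a point): Wrapped stock cube, gold foil with a red band, 24 x 24 x 18 mm, 15 g, loose on the counter before the pan's mouth. Point at its centre, 9 mm above its underside.
- cube3_center (a point): Wrapped stock cube, gold foil with a red band, 24 x 24 x 18 mm, 15 g, loose on the counter before the pan's mouth. Point at its centre, 9 mm above its underside.
- jar_green_center (a point): Bystander: square green glass spice jar with paper labels and a round wooden cap, 46 x 46 x 95 mm, standing loose. Point at its centre, 47.5 mm above its underside.
- jar_amber_center (a point): Bystander: square amber glass spice jar with paper labels and a round wooden cap, 46 x 46 x 95 mm, standing loose. Point at its centre, 47.5 mm above its underside.
- jar_dark_center (a point): Bystander: square dark grey spice jar with paper labels and a round wooden cap, 46 x 46 x 95 mm, standing loose. Point at its centre, 47.5 mm above its underside.
Not all that is in view belongs to the job. Leave any purple look-alike of the part that bears cube2_center alone. What is shaped like the part that bears cube3_center but green is not meant.

How it is judged:
By the outcome, as a careful person would: the job done as asked, in the order asked, and still so for the second after the job is handed in, while the arm keeps its last pose, push and grip.
It also fails if it takes over 54 s, if anything falls off the work surface, if the arm or the gripper's body presses on something with over 40 N, if the wrist force passes 120 N, or if a joint passes its speed limit or range.

## Robot

A 6-joint arm with a two-finger parallel gripper is mounted at the origin on the work surface. World frame = base frame: x ahead of the robot, y to its left, z up, the work surface at z = 0. Lengths are in m, angles in degrees, forces in N, time in s.
With the tool pointing down it reaches from about 0.375 to 0.75 m from the base axis. Payload 9 kg.
Tool frame: the origin (TCP) lies where the fingers leave the gripper's body, on its centre line; the fingertips stand 73 mm ahead of it and the grasp point (between the pads) lies 54 mm ahead of it (robot.tip_reach is the distance from the TCP to the fingertips, in m); z points along the fingers, y is the line along which they close (so a half turn about z gives the same grasp; the last joint's range is limited). The gripper opens to 85 mm and grips with 20 to 120 N. Pads are 22 mm wide; open, the fingers measure 114 mm over their backs; the gripper's body (76 mm by 85 mm) begins 54 mm behind the grasp point. The pads swing forward as they close: fully open they stand 13 mm farther back than shut.
Start: joints at [-12.473, 5.964, 5.575, 89.605, 0, 77.527], TCP at [0.6, 0, 0.304] pointing down, gripper open.
Joint ranges: [-171.21, 171.21], [-48.23, 106.86], [-62.78, 66.21], [-105.2, 120.99], [-86.42, 89.51], [-180, 180]. Speed limits (degrees/s): [127.2, 127.2, 147.25, 180, 180, 180].

## Interface

Orientations are given as [roll, pitch, yaw] about the fixed x, y, z axes, in that order (R = Rz(yaw) Ry(pitch) Rx(roll)).
In Python, from plant import robot gives the robot as it stands. Calls block until the motion is done:
- robot.move_pose(position, orientation): joint-space move of the TCP to a pose.
- robot.line_to(position, vel=0.15, rotation=None, guard=None): straight line of the TCP; rotation=None keeps the orientation; vel is the mean speed in m/s. With guard (N) it stops when the force on the tool has changed by that much, and returns True; else False.
- robot.goto_joints(angles): joint-space move.
- robot.set_gripper(opening): finger opening in m; the grip force is fixed at half the most; returns when the fingers have stopped.
- robot.pause(seconds).
- robot.ik(position, orientation): joint angles nearest the present ones, or None.
- robot.observe(): the state.
- robot.grab_frame(name): name is "scene" or "side" or "wrist"; returns the picture (384x512x3 uint8, blue, green, red); there is no depth.
- robot.get_calibration(name): a dict with "vertical_fov" (degrees; the focal length in pixels is half the picture's height over the tangent of half this angle, whatever the lens; pixels are square), "cx", "cy" (the principal point, pixels), "k1" (the pictures are not rectified: a ray, as slopes to the right and down, at radius r is drawn at 1 + k1 r^2 times it, then the intrinsics apply), "rvec" (rotation vector, rad) and "tvec" (3), from world to camera coordinates, as OpenCV has them. Camera axes: x right, y down, z forward; pixel columns grow to the right and rows downward; lengths in m; the calibration is good to about 2 mm. A picture is of the moment at which its call begins: read the wrist's pose just before it. get_calibration takes no time and is no camera call; for the wrist camera it gives the pose at the moment of the call.
A pose or a line that the arm cannot do raises robot.IKError and nothing moves.
- robot.job_done(): hands the job in; it is judged then, once.
The state is a dict: "time": time; "q": joint angles; "qvel": joint speeds; "joint_torque": joint torques, N m; "tool_pos": TCP position; "tcp_rot": TCP orientation; "ft_force": force on the tool from outside, world axes, zero at the start; "torque": the same for the moment, N m; "gripper_width": finger opening in m; "gripper_force": force on a finger pad.
Only numpy, scipy, OpenCV 4.12 (cv2) and the standard library are available. Lean on these libraries where they do the work, as an engineer would, in place of code of your own. Each camera call takes 0.05 s, during which the arm holds its last target. There are 200 camera calls.

## Working session

There is one attempt and no reset: what is moved stays moved. The work goes in short steps, each a Python script; the robot and the scene stay as the last script left them, time stands still between calls to the robot, and variables do not carry over. Pictures are saved under pics/ and viewed, at most 10 in all, crops included, and the job is handed in when it is done.

```bash
mkdir -p pics; ls; python3 - <<'E'
from plant import robot
import cv2,numpy as np
for n in("scene","side"):
    cv2.imwrite(f"pics/{n}0.png",robot.grab_frame(n)); print(n,robot.get_calibration(n))
print(robot.observe())
E
```

```text
pics
scene {'vertical_fov': 54.16537989147338, 'cx': 250.85595180856444, 'cy': 188.3041343140668, 'k1': 0.0022117419075388706, 'rvec': array([ 2.16634886,  0.73726109, -0.35224654]), 'tvec': array([-0.46266826, -0.1461205 ,  1.33217337])}
side {'vertical_fov': 45.87999223340013, 'cx': 252.35457101794728, 'cy': 188.86662786464626, 'k1': -0.02634630800678428, 'rvec': array([ 2.11900024, -0.34328231,  0.16135973]), 'tvec': array([-0.50215805,  0.20350156,  0.982173  ])}
{'time': 0.1, 'q': array([-1.24728785e+01,  5.99459097e+00,  5.52972027e+00,  8.96054931e+01,
        2.08764887e-04,  7.75271435e+01]), 'qvel': array([-0.05077748, -0.08587878,  0.07172951,  0.03380544,  0.02301629,
        0.04377207]), 'joint_torque': array([ 5.58294560e-03, -5.58208680e+01,  5.04719281e+01,  1.31238697e-02,
       -3.14059680e-04, -9.08449465e-05]), 'tool_pos': array([5.99771292e-01, 6.53069542e-05, 3.03188994e-01]), 'tcp_rot': array([-1.79931342e+02, -1.54007976e-02,  8.99999687e+01]), 'ft_force': array([0.1373567 , 0.91530447, 0.25028439]), 'torque': array([ 0.00343743, -0.02146537,  0.01124593]), 'gripper_force': 0.0, 'gripper_width': 0.08532553658567141}
```

View pics/scene0.png

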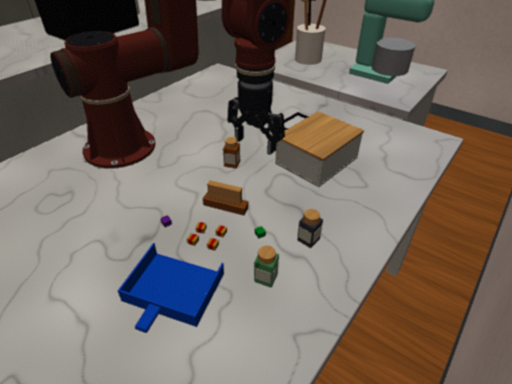

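View pics/side0.png

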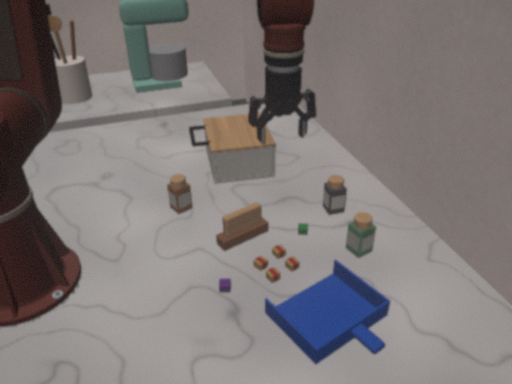

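```bash
cat > h.py <<'E'
import cv2,numpy as np
from plant import robot
def cal(n):
    c=robot.get_calibration(n); f=192/np.tan(np.radians(c["vertical_fov"]/2))
    R=cv2.Rodrigues(np.array(c["rvec"],float))[0]; return f,c["cx"],c["cy"],c["k1"],R,np.array(c["tvec"],float)
def ray(c,uv):
    f,cx,cy,k,R,t=c; uv=np.atleast_2d(uv).astype(float); d=(uv-[cx,cy])/f; s=d.copy()
    for _ in range(10): s=d/(1+k*(s**2).sum(1,keepdims=True))
    return -R.T@t,np.c_[s,np.ones(len(s))]@R
def onz(c,uv,z):
    o,d=ray(c,uv); return o+d*((z-o[2])/d[:,2:])
def proj(c,P):
    f,cx,cy,k,R,t=c; p=np.atleast_2d(P)@R.T+t; s=p[:,:2]/p[:,2:]
    return s*(1+k*(s**2).sum(1,keepdims=True))*f+[cx,cy]
def topdown(img,c,z,x0,x1,y0,y1,mm):   # x right, y up
    xs=np.arange(x0,x1,mm); ys=np.arange(y1,y0,-mm); X,Y=np.meshgrid(xs,ys)
    m=proj(c,np.c_[X.ravel(),Y.ravel(),np.full(X.size,z)]).reshape(*X.shape,2).astype(np.float32)
    return cv2.remap(img,m[...,0],m[...,1],cv2.INTER_LINEAR)
def masks(img):
    h=cv2.cvtColor(img,cv2.COLOR_BGR2HSV); r=lambda a,b:cv2.inRange(h,a,b)
    return dict(blue=r((105,150,60),(130,255,255)),cube=r((0,150,130),(35,255,255)),purple=r((131,80,40),(160,255,255)),green=r((45,120,40),(80,255,255)))
def blobs(m,amin=15):
    n,_,s,c=cv2.connectedComponentsWithStats(m); return [(c[i],s[i,4]) for i in range(1,n) if s[i,4]>=amin]
E
python3 - <<'E'
from h import *
np.set_printoptions(precision=3,suppress=True)
P={}
for n in("scene","side"):
    im=cv2.imread(f"pics/{n}0.png");c=cal(n);M=masks(im)
    print(n,"cam",-c[4].T@c[5])
    for k in("cube","purple","green"):
        m=cv2.morphologyEx(M[k],cv2.MORPH_CLOSE,np.ones((3,3)))
        print(k,[(b.round(),a,onz(c,b,.012)[0,:2].round(3)) for b,a in blobs(m)])
    P[n]=topdown(im,c,0,.25,.85,-.55,.45,.002)
cv2.imwrite("pics/td.png",np.hstack([P["scene"],P["side"]]))
E
```

```text
scene cam [ 1.053 -0.6    0.736]
cube [(array([320., 134.]), np.int32(1973), array([0.529, 0.486])), (array([231., 140.]), np.int32(43), array([0.295, 0.257])), (array([224., 186.]), np.int32(101), array([0.446, 0.049])), (array([312., 214.]), np.int32(106), array([0.72 , 0.102])), (array([200., 225.]), np.int32(40), array([ 0.503, -0.117])), (array([221., 228.]), np.int32(43), array([ 0.555, -0.094])), (array([192., 237.]), np.int32(46), array([ 0.516, -0.161])), (array([212., 242.]), np.int32(46), array([ 0.569, -0.142])), (array([266., 252.]), np.int32(153), array([ 0.701, -0.087]))]
purple [(array([166., 220.]), np.int32(80), array([ 0.415, -0.162]))]
green [(array([260., 231.]), np.int32(75), array([ 0.645, -0.039])), (array([265., 265.]), np.int32(98), array([ 0.722, -0.12 ]))]
side cam [ 0.272 -0.839  0.693]
cube []
purple [(array([224., 285.]), np.int32(106), array([ 0.415, -0.161]))]
green []
```

View pics/td.png

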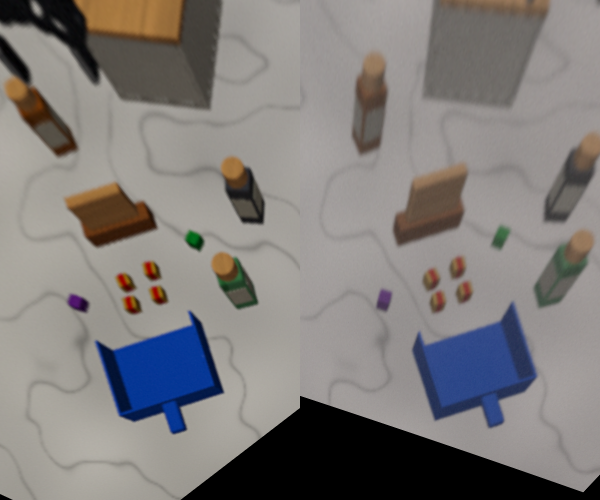

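```bash
python3 - <<'E'
from h import *
robot.move_pose([.52,-.08,.42],[180,0,18.5])
o=robot.observe();print(o["time"],o["q"],o["tool_pos"])
c=cal("wrist");im=robot.grab_frame("wrist");cv2.imwrite("pics/w1.png",im);import pickle;pickle.dump(c,open("w1.pkl","wb"))
print(-c[4].T@c[5],c[4][2])
cv2.imwrite("pics/w1t.png",topdown(im,c,0,.35,.75,-.45,.15,.001))
E
```

```text
1.1 [-2.29903204e+01 -3.34153408e+00  8.33129852e+00  1.01711201e+02
  6.79448508e-03  1.38392584e+02] [ 0.52015123 -0.07987547  0.41936682]
[ 0.59950786 -0.05343124  0.488559  ] [-0.30957086 -0.10345445 -0.94523175]
```

View pics/w1t.png

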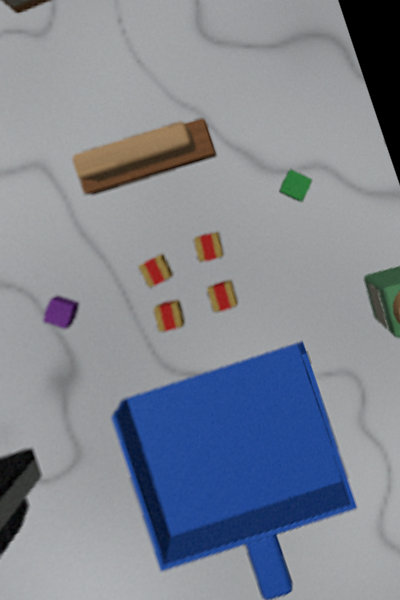

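```bash
python3 - <<'E'
from h import *
d=np.array([np.sin(np.radians(18.7)),-np.cos(np.radians(18.7))]); l=np.array([-d[1],d[0]])
P=lambda a,b,z:[*(a*d+b*l),z]
robot.move_pose([.4965,-.007,.20],[180,0,16.5])
robot.line_to([.4965,-.007,.112],vel=.12)
robot.set_gripper(0.0); o=robot.observe(); print(o["time"],o["gripper_width"],o["gripper_force"],o["tool_pos"],o["ft_force"])
if .015<o["gripper_width"]<.03:
    robot.line_to([.4965,-.007,.1145],vel=.05)
    robot.line_to(P(.19,.466,.1145),vel=.08,rotation=[180,0,18.7])
    robot.line_to(P(.452,.466,.1145),vel=.09)
    o=robot.observe(); print(o["time"],o["gripper_width"],o["tool_pos"],o["ft_force"])
    robot.line_to(P(.25,.466,.1145),vel=.15)
    o=robot.observe();print(o["time"])
    a=robot.grab_frame("scene");b=robot.grab_frame("side")
    cv2.imwrite("pics/s2.png",np.hstack([cv2.resize(a[150:350,60:300],None,fx=1.6,fy=1.6),cv2.resize(b[180:380,190:430],None,fx=1.6,fy=1.6)]))
E
```

```text
3.5583 0.021110162557330055 64.20102596282959 [ 0.49657657 -0.0070757   0.11208641] [ 0.80575278 -0.63468948  0.07762024]
7.3167 0.021310844931841596 [ 0.58631606 -0.27858028  0.11454409] [ 0.64114978  0.18151782 -3.49982336]
8.8167
```

View pics/s2.png

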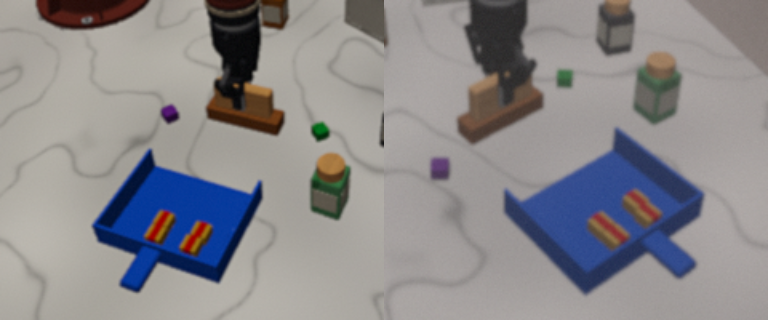

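```bash
python3 - <<'E'
from h import *
import pickle
o=robot.observe();p=o["tool_pos"]
print(robot.line_to([p[0],p[1],.1115],vel=.03,guard=6)); robot.pause(.1)
robot.set_gripper(.085)
robot.line_to([p[0],p[1],.24],vel=.2)
print(robot.observe()["time"],robot.observe()["tool_pos"])
robot.move_pose([.50,.30,.42],[180,0,84.5])
o=robot.observe();print(o["time"],o["q"],o["tool_pos"])
c=cal("wrist");im=robot.grab_frame("wrist");cv2.imwrite("pics/w3.png",im);pickle.dump(c,open("w3.pkl","wb"))
s=robot.grab_frame("scene");cv2.imwrite("pics/s3.png",s)
cv2.imwrite("pics/w3t.png",topdown(im,c,.105,.35,.80,.1,.55,.001))
E
```

```text
False
10.6917 [ 0.52136436 -0.08789503  0.23873223]
12.2667 [ 1.80350474e+01  6.70548850e+00  1.85500151e+01  1.01904205e+02
 -1.41633862e-02  1.13636045e+02] [0.50040213 0.29916563 0.41922143]
```

View pics/w3t.png

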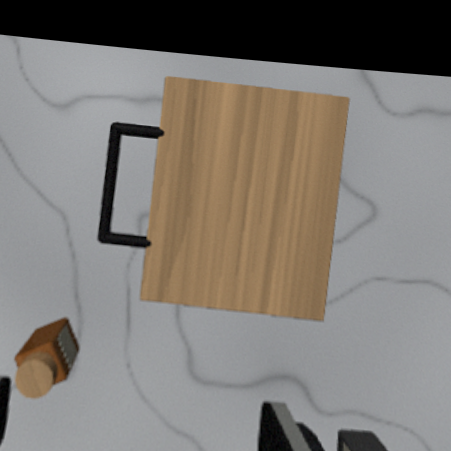

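View pics/s3.png

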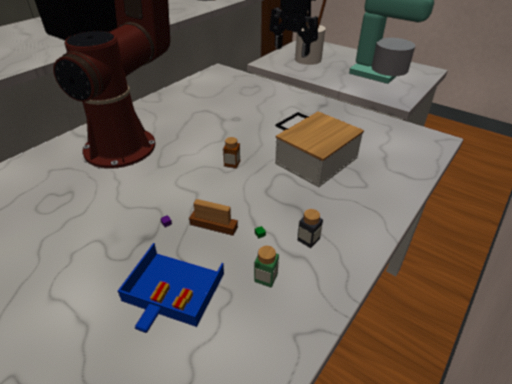

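```bash
python3 - <<'E'
from h import *
ex=np.array([.994,-.108,0]);ez=np.array([0,0,1]);b=np.array([.4595,.3675,.105]);h=b+.22495*ex-.0045*ez
up=.054*ez; O=[180,0,83.8]
pos=lambda t:h+.225*(-np.cos(t)*ex+np.sin(t)*ez)+up
a0=np.radians(1.15)
print(robot.ik(pos(a0+np.radians(60)),O))
robot.set_gripper(.05)
robot.move_pose(b+up+.07*ez,O)
hit=robot.line_to(b+up,vel=.08,guard=10); print(hit)
if not hit:
    robot.set_gripper(0.); o=robot.observe(); print(o["time"],o["gripper_width"],o["tool_pos"],o["ft_force"])
    if .009<o["gripper_width"]<.016:
        for d in range(4,61,4):
            robot.line_to(pos(a0+np.radians(d)),vel=.06); o=robot.observe()
            print(d,o["time"].__round__(2),o["gripper_width"].__round__(4),o["ft_force"].round(1))
            if np.linalg.norm(o["ft_force"])>50 or o["gripper_width"]<.009: break
        cv2.imwrite("pics/s4.png",cv2.resize(robot.grab_frame("scene"),(400,300)))
        b=robot.grab_frame("side");cv2.imwrite("pics/s4.png",np.hstack([cv2.imread("pics/s4.png"),cv2.resize(b,(400,300))]))
E
```

```text
[ 20.62263899  21.23718374  28.04831416  96.81113042   0.
 116.82263899]
False
15.125 0.00968453895487478 [0.45982197 0.36758387 0.15951216] [0.40597246 0.6875393  3.26404511]
4 15.53 0.0099 [ 4.7  1.  -2.9]
8 15.94 0.0104 [ 4.1  1.4 -2.4]
12 16.35 0.0102 [ 3.7  1.4 -2.7]
16 16.76 0.0097 [ 3.7  3.  -3.3]
20 17.17 0.0097 [-1.5  1.5 -1.3]
24 17.57 0.0093 [-5.9  1.1  0.2]
28 17.98 0.0098 [-8.3  0.4  2.5]
32 18.39 0.0099 [-8.7 -0.1  4.6]
36 18.8 0.0093 [-11.8  -1.    6.3]
40 19.21 0.0098 [-13.4  -0.8   7. ]
44 19.62 0.0097 [-13.7  -0.8   9.3]
48 20.02 0.0096 [-16.1  -2.9  12.8]
52 20.43 0.0099 [-11.6  -3.3  13. ]
56 20.84 0.0097 [-11.7  -3.   14.3]
60 21.25 0.0095 [-8.6 -3.8 12.9]
```

```bash
ls pics
```

```text
s2.png
s3.png
s4.png
scene0.png
side0.png
td.png
w1.png
w1t.png
w3.png
w3t.png
```

View pics/s4.png

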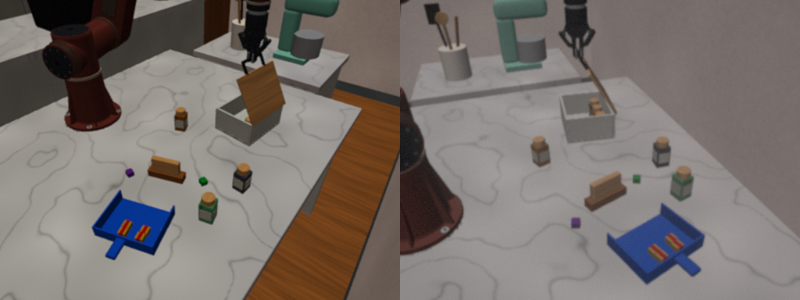

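```bash
python3 - <<'E'
from h import *
ex=np.array([.994,-.108,0]);ey=np.array([.108,.994,0]);ez=np.array([0,0,1]);b=np.array([.4595,.3675,.105]);h=b+.22495*ex-.0045*ez
out=[]
for n in("side","scene"):
    c=cal(n);im=robot.grab_frame(n);S=4
    p0=proj(c,h)[0]-[50,60]; p0=p0.astype(int); crop=cv2.resize(im[p0[1]:p0[1]+100,p0[0]:p0[0]+100],None,fx=S,fy=S)
    for t,col in((50,(0,0,255)),(60,(0,255,0)),(70,(255,0,0))):
        t=np.radians(t); e=-np.cos(t)*ex+np.sin(t)*ez
        for s in(-.11,.11):
            q=(proj(c,h+.18*e+s*ey)[0]-p0)*S; cv2.circle(crop,tuple(int(v) for v in q),4,col,-1)
    out.append(crop)
cv2.imwrite("pics/s5.png",np.hstack(out)); o=robot.observe();print(o["time"],o["ft_force"],o["gripper_width"])
E
```

```text
21.45 [-8.14394577 -4.54332824 11.09175478] 0.00986278022178273
```

View pics/s5.png

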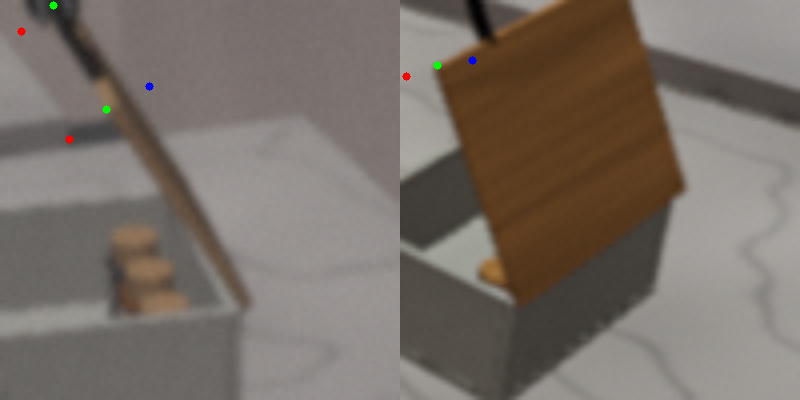

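The lid's front corner lies on the green 60° marks in both views ((106,100) left, (438,68) right), and the gripper still holds the bar.

```bash
python3 -c "
from plant import robot
print(robot.job_done())"
```

```text
the job is handed in; nothing more can be done
None
```

All four stock cubes are in the blue pan, the scraper stands on the counter outside it, the jars look undisturbed in the pictures, and the gripper is holding the lid open at about 60°; the job was handed in at about 21.5 s with no verdict shown.

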